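# Restock the lens store from the scoop tray

## Robot

A 7-joint arm with a two-finger parallel gripper is mounted at the origin on the work surface. World frame = base frame: x ahead of the robot, y to its left, z up, the work surface at z = 0. Lengths are in m, angles in rad, forces in N, time in s.
With the tool pointing down it reaches from about 0.425 to 0.825 m from the base axis. Payload 3.6 kg.
Tool frame: the origin (TCP) lies where the fingers leave the gripper's body, on its centre line; the fingertips stand 73 mm ahead of it and the grasp point (between the pads) lies 54 mm ahead of it; z points along the fingers, y is the line along which they close (so a half turn about z gives the same grasp; the last joint's range is limited). The gripper opens to 85 mm and grips with 20 to 120 N. Pads are 22 mm wide; open, the fingers measure 114 mm over their backs; the gripper's body (76 mm by 85 mm) begins 54 mm behind the grasp point. The pads swing forward as they close: fully open they stand 13 mm farther back than shut.
Start: joints at [-1.296, 0.615, -0.013, 1.423, 0.008, 1.103, -0.04], TCP at [0.193, 0.621, 0.304] pointing down, gripper open.
Joint ranges: [-3.12, 3.12], [-0.3, 2.06], [-1.34, 1.32], [0.26, 2.42], [-1.36, 4.5], [0.01, 1.98], [-2.84, 2.84]. Speed limits (rad/s): [2.79, 2.79, 3.14, 3.14, 3.14, 3.14, 3.14].

## Interface

Orientations are given as a unit quaternion [w, x, y, z].
In Python, from cell import r, eyes gives the robot as it stands. Calls block until the motion is done:
- r.movep(position, orientation): joint-space move of the TCP to a pose.
- r.move_linear(position, frame=None, vel=0.15): straight line of the TCP; frame=None keeps the orientation; vel is the mean speed in m/s.
- r.goto_joints(angles): joint-space move.
- r.ungrasp() and r.clamp(effort=None): open the fingers fully, or close them until they stop; effort is the grip in N (None keeps the last).
- r.dwell(seconds).
- r.ik(position, orientation): joint angles nearest the present ones, or None.
- eyes.camera(name): name is "scene" or "side" or "wrist"; returns a dict with "img" (420x560x3 uint8, blue, green, red), "z_map" (420x560 float32, m along the optical axis (not along the pixel's ray), 0 where there is no reading), "mtx" (3x3 intrinsics, pixels), "xyz" and "orientation" of the camera in the world. Camera axes: x right, y up, looking along -z (the intrinsics and any distortion apply to the point x, -y, -z); pixel columns grow to the right and rows downward; lengths in m; the calibration is good to about 2 mm. The wrist camera is an equidistant fisheye: a pixel r from the principal point sees the ray r / f radians off the axis. A picture is of the moment at which its call begins.
A pose or a line that the arm cannot do raises r.Unreachable and nothing moves.
- r.hand_in(): hands the job in; it is judged then, once.
Readings, each from a call of its own:
- r.get_clock(): time.
- r.get_q(): joint angles.
- r.get_qd(): joint speeds.
- r.get_joint_torque(): joint torques, N m.
- r.get_tcp_pos(): TCP position.
- r.get_ee_rot(): TCP orientation.
- r.get_force(): force on the tool from outside, world axes, zero at the start.
- r.get_wrist_torque(): the same for the moment, N m.
- r.get_opening(): finger opening in m.
- r.get_grip_force(): force on a finger pad.
Only numpy, scipy, OpenCV 4.12 (cv2) and the standard library are available. Lean on these libraries where they do the work, as an engineer would, in place of code of your own. Each camera call takes 0.05 s, during which the arm holds its last target. There are 200 camera calls.

## Task

Open the lens store's lid until it rests on its stop. Carry the tray of contact-lens cases by its middle bail to the birch ledge, put it down flat with its open nose over the mouth of the store, and let go; then take it by the tail bar and lift the tail, so that all four contact-lens cases slide into the store. Lay the tray flat on the ledge again and let go, with the lid left open and the frame, the occluder and the trial lens undisturbed.

Things in the scene. Friction and masses are not known exactly. Their poses are not given: they have to be found in the camera images.
- case: Lens store, fixed: grey plastic case 130 (x) by 190 (y) mm, 80 mm high, walls and floor 5 mm, open on top under its lid; joined to its -x side a birch ledge 150 mm wide (y), 150 mm long (x -0.215 to -0.065), its top level with the rim at z = 0.080. Origin: centre of the case's underside, on the shelf. x points from the ledge across the case to the hinge, z up.
- lid (a joint): Hinge of the blue lid (130 by 190 mm, 14 mm thick) on the case's far (+x) rim, rad: 0 shut, 1.9 on its stop, leaning back beyond upright. It falls shut when let go below about 1.4. The latch is already drawn back.
- lid_bar (a point): Middle of the lid's grip: a round steel bar, 10 mm thick, 96 mm long, parallel to the hinge, on two arms at its ends. It stands 28 mm out from and 28 mm above the lid's front upper edge; it turns freely enough between the fingers to be swung up with the gripper pointing down.
- lid_hinge (a point): Point on the hinge axis (which runs along the case's y), in the middle of the far rim; lid_bar swings about it at 163 mm.
- case_rim (a point): Middle of the case's front rim, top outer edge (case frame -0.065, 0, 0.080), where ledge and case meet.
- tray: Loose orange scoop tray, 150 mm long (x) by 130 mm wide (y), 4 mm floor and walls, about 0.3 kg. Side walls and rear wall (-x) 30 mm high, front end (+x, the nose) fully open, no sill. Origin: centre of its underside. x points to the nose, z up.
- tray_bail (a point): Middle of the carrying bail: a square steel bar across the tray (along its y), 12 mm wide in x, 14 mm high, 130 mm long, its centre 95 mm above the tray's underside, just behind the tray's middle (tray frame -0.008, 0, 0.095), on a post at each side wall.
- tray_tail (a point): Middle of the tail bar: a round steel bar, 10 mm thick, 94 mm long, along the tray's y, 34 mm behind the rear wall and higher than it (tray frame -0.109, 0, 0.056), on two arms at its ends.
- tray_nose (a point): Middle of the tray's open front edge, at its underside (tray frame 0.075, 0, 0).
- frame: Bystander: folded tortoiseshell spectacle frame, 135 mm wide, 45 mm high. Origin under its front.
- occluder: Bystander: yellow plastic occluder lying flat, 60 mm disc with a handle, 165 mm long, 8 mm thick. Origin under the disc.
- trial_lens: Bystander: clear glass trial lens with nickel rim, 38 mm across, lying flat. Origin under its centre.
- pod0: Contact-lens case 1 of 4: flat twin-cup plastic case, 60 by 28 mm, 16 mm high, one white and one green cap, 22 g; starts lying in the tray. Origin: centre of its underside.
- pod1: Contact-lens case 2 of 4: flat twin-cup plastic case, 60 by 28 mm, 16 mm high, one white and one green cap, 22 g; starts lying in the tray. Origin: centre of its underside.
- pod2: Contact-lens case 3 of 4: flat twin-cup plastic case, 60 by 28 mm, 16 mm high, one white and one green cap, 22 g; starts lying in the tray. Origin: centre of its underside.
- pod3: Contact-lens case 4 of 4: flat twin-cup plastic case, 60 by 28 mm, 16 mm high, one white and one green cap, 22 g; starts lying in the tray. Origin: centre of its underside.
There are look-alikes about, which are no part of the job. Of the things shaped like the tray, the orange one is meant.

How it is judged:
By the outcome, as a careful person would: the job done as asked, in the order asked, and still so for the second after the job is handed in, with the robot touching nothing.
It also fails if it takes over 72 s, if anything falls off the work surface, if the arm or the gripper's body presses on something with over 40 N, if the wrist force passes 120 N, or if a joint passes its speed limit or range.

## Working session

There is one attempt and no reset: what is moved stays moved. The work goes in short steps, each a Python script; the robot and the scene stay as the last script left them, time stands still between calls to the robot, and variables do not carry over. Pictures are saved under pics/ and viewed, at most 10 in all, crops included, and the job is handed in when it is done.

```bash
ls; mkdir -p pics; cat > h.py <<'E'
import numpy as np, cv2
from cell import r, eyes
from scipy.spatial.transform import Rotation as R
def cam(n):
    c=eyes.camera(n); c['R']=R.from_quat(np.roll(c['orientation'],-1)).as_matrix(); return c
def cloud(c):
    # world xyz per pixel (pinhole cams)
    z=c['z_map']; v,u=np.mgrid[:z.shape[0],:z.shape[1]]; K=np.array(c['mtx'])
    p=np.stack([(u-K[0,2])/K[0,0]*z,-(v-K[1,2])/K[1,1]*z,-z],-1)
    return p@c['R'].T+np.array(c['xyz'])
E
python3 - <<'E'
from h import *
for n in ['scene','side']:
    c=cam(n); cv2.imwrite(f'pics/{n}0.png',c['img']); np.savez(f'{n}0.npz',P=cloud(c),img=c['img'],z=c['z_map'])
    print(n,c['xyz'],c['R'].round(3).tolist(),c['mtx'],{k for k in c})
print(r.get_clock(), r.get_ee_rot())
E
```

```text
pics
scene [1.23824814 0.68089749 0.82824485] [[-0.746, -0.379, 0.548], [0.665, -0.45, 0.595], [0.021, 0.809, 0.588]] [[428.56815104   0.         278.18495053]
 [  0.         428.56815104 205.92349752]
 [  0.           0.           1.        ]] {'R', 'img', 'z_map', 'orientation', 'mtx', 'xyz'}
side [ 0.348181   -0.94031758  1.11832856] [[0.973, 0.173, -0.153], [-0.231, 0.737, -0.635], [0.003, 0.654, 0.757]] [[463.09893494   0.         271.54181824]
 [  0.         463.09893494 202.46873076]
 [  0.           0.           1.        ]] {'R', 'img', 'z_map', 'orientation', 'mtx', 'xyz'}
0.1 [-1.51747121e-04  1.49791420e-01  9.88716889e-01 -1.19214234e-03]
```

View pics/scene0.png

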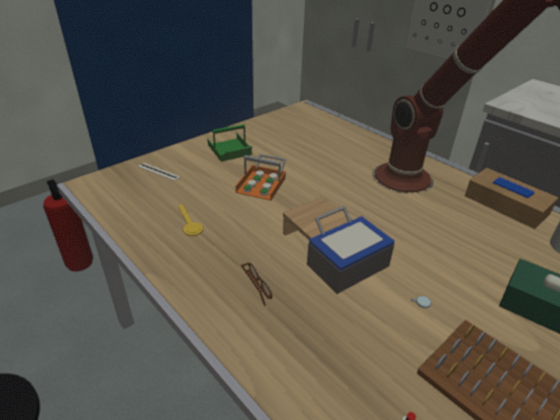

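View pics/side0.png

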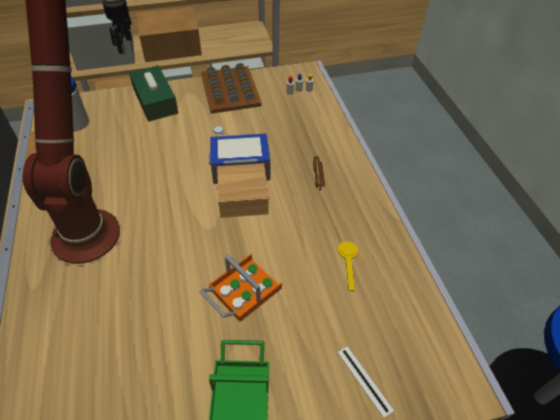

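The scene shows the orange tray at scene (260,182) / side (243,287), with its tail bar to side (213,303) and its nose up-right. The store is at scene (350,250) / side (240,155), with the ledge in front at side (243,190). Candidates for the tray are orange at (260,182) and green at (230,147), so the orange one. Candidates for the store are the blue-lidded case with ledge at (350,250), the brown box with a blue patch at (510,193) and the green box at (535,290), so the one with the ledge.

```bash
python3 - <<'E'
from h import *
for n in ['scene','side']:
    d=np.load(f'{n}0.npz'); P=d['P']; hsv=cv2.cvtColor(d['img'],cv2.COLOR_BGR2HSV); H,S,V=[hsv[...,i] for i in range(3)]
    ok=(d['z']>0)&(np.abs(P[...,0])<1)&(P[...,2]>-.02)&(P[...,2]<.35)
    near=lambda c,rad: np.hypot(P[...,0]-c[0],P[...,1]-c[1])<rad
    m=ok&(S>180)&(((H<14)))&(V>90)&near(np.median(P[(ok&(H<12)&(S>200)&(V>120))],0),.25)
    print(n,'orange',m.sum(),np.median(P[m],0).round(3)); Q=P[m]
    (c,s,a)=cv2.minAreaRect(Q[:,:2].astype(np.float32)); print(' rect',c,s,a,np.percentile(Q[:,2],[2,50,98]).round(3))
    # blue lid
    u=slice(215,290) if n=='scene' else slice(130,170); w=slice(305,400) if n=='scene' else slice(205,275)
    mb=np.zeros_like(ok);mb[u,w]=True; mb&=ok&(H>100)&(H<130)&(S>120)
    Q=P[mb]; zt=np.percentile(Q[:,2],90); top=mb&(P[...,2]>zt-.006); Q=P[top]
    print(' lid',cv2.minAreaRect(Q[:,:2].astype(np.float32)),zt.round(3))
    # bars: anything high above table near tray/case
    tc=np.array(c)
    hb=ok&near(tc,.14)&(P[...,2]>.082); Q=P[hb]; print(' bail pts',hb.sum(),cv2.minAreaRect(Q[:,:2].astype(np.float32)),np.percentile(Q[:,2],[5,50,95]).round(3))
    ht=ok&near(tc,.16)&(S<90)&(P[...,2]>.04)&(P[...,2]<.07); 
    lc=P[top].mean(0)
    hl=ok&near(lc,.18)&(P[...,2]>.11); Q=P[hl]; print(' lidbar',hl.sum(),cv2.minAreaRect(Q[:,:2].astype(np.float32)),np.percentile(Q[:,2],[5,50,95]).round(3))
    lg=ok&near(lc,.28)&(np.abs(P[...,2]-.08)<.006)&(H>8)&(H<25); Q=P[lg]; print(' ledge',lg.sum(),cv2.minAreaRect(Q[:,:2].astype(np.float32)))
E
```

```text
scene orange 0 [nan nan nan]
  return _methods._mean(a, axis=axis, dtype=dtype,
  ret = um.true_divide(
Traceback (most recent call last):
IndexError: index -1 is out of bounds for axis 0 with size 0
```

```bash
python3 - <<'E'
import cv2,numpy as np
a=cv2.imread('pics/side0.png');b=cv2.imread('pics/scene0.png')
c=cv2.resize(a[240:330,190:300],(440,360),interpolation=cv2.INTER_CUBIC)
d=cv2.resize(b[145:205,225:299],(355,288),interpolation=cv2.INTER_CUBIC)
d=cv2.copyMakeBorder(d,0,72,0,0,cv2.BORDER_CONSTANT)
cv2.imwrite('pics/crop1.png',np.hstack([c,d]))
E
```

```text
(no output)
```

View pics/crop1.png

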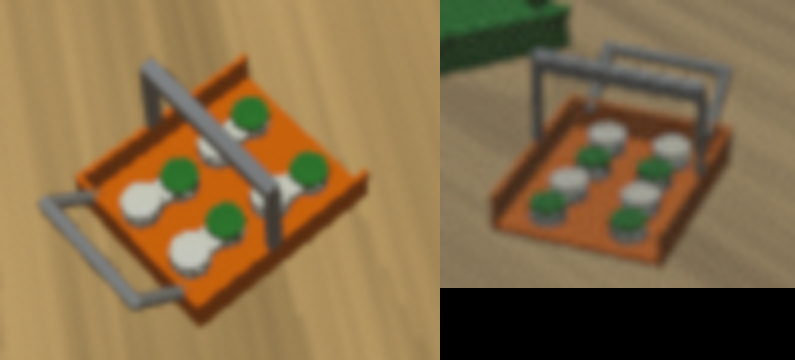

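The crop confirms the orange tray: bail across the middle (side ≈(242,277)), tail bar at lower left (side ≈(213,303)), and open nose at upper right (side ≈(266,269)).

```bash
python3 - <<'E'
from h import *
box={'scene':dict(tray=(150,200,230,290),lid=(205,290,300,400)),'side':dict(tray=(245,325,195,290),lid=(125,185,200,280))}
for n in ['scene','side']:
    d=np.load(f'{n}0.npz'); P=d['P']; hsv=cv2.cvtColor(d['img'],cv2.COLOR_BGR2HSV); H,S,V=[hsv[...,i].astype(int) for i in range(3)]
    def sub(k):
        a,b,c,e=box[n][k]; m=np.zeros(H.shape,bool); m[a:b,c:e]=1; return m&(d['z']>0)
    def rep(t,m):
        Q=P[m]
        if len(Q)<4: print(t,len(Q)); return
        c,s,a=cv2.minAreaRect(Q[:,:2].astype(np.float32)); print(t,len(Q),np.round(c,4),np.round(s,4),round(a,2),'z',np.percentile(Q[:,2],[3,50,97]).round(4),'mean',Q.mean(0).round(4))
    print(n,'zvalid',(d['z']>0).mean()); t=sub('tray'); l=sub('lid')
    o=t&(H<14)&(S>190); rep('orange',o); rep('floor',o&(P[...,2]<.012))
    rep('bail',t&(S<70)&(P[...,2]>.085)); rep('grey mid',t&(S<80)&(P[...,2]>.045)&(P[...,2]<.068))
    b=l&(H>100)&(H<130)&(S>120); rep('blue',b); rep('bluetop',b&(P[...,2]>.088))
    rep('lidbar',l&(P[...,2]>.108)&(P[...,2]<.15))
    m=np.zeros(H.shape,bool); a=(195,245,280,350) if n=='scene' else (160,205,210,275); m[a[0]:a[1],a[2]:a[3]]=1
    rep('ledge',m&(np.abs(P[...,2]-.08)<.008)&(S>60)&(H<30))
E
```

```text
scene zvalid 0.9959778911564626
orange 0
floor 0
bail 182 [ 0.4241 -0.2905] [0.0218 0.1303] 27.26 z [0.0911 0.1002 0.1054] mean [ 0.4256 -0.2897  0.0991]
grey mid 116 [ 0.3813 -0.3174] [0.116  0.1331] 29.28 z [0.0486 0.0595 0.0655] mean [ 0.3572 -0.3298  0.0583]
blue 945 [0.5098 0.1781] [0.1273 0.1873] 81.84 z [0.0908 0.0958 0.0988] mean [0.5253 0.1899 0.0956]
bluetop 943 [0.5098 0.1781] [0.1273 0.1873] 81.84 z [0.0908 0.0958 0.0988] mean [0.5253 0.1898 0.0956]
lidbar 175 [0.496  0.0922] [0.0297 0.1053] 83.94 z [0.1094 0.1254 0.1304] mean [0.4973 0.0887 0.1231]
ledge 1389 [0.4957 0.0361] [0.1542 0.1694] 81.01 z [0.0773 0.0818 0.0845] mean [0.4947 0.0288 0.0816]
side zvalid 0.995812074829932
orange 732 [ 0.4308 -0.2911] [0.1485 0.1317] 28.99 z [0.0005 0.0148 0.0309] mean [ 0.419  -0.2957  0.0149]
floor 322 [ 0.4305 -0.2919] [0.1463 0.1305] 27.39 z [-0.0006  0.0043  0.0115] mean [ 0.4202 -0.2832  0.0048]
bail 236 [ 0.4247 -0.2949] [0.0134 0.1306] 28.55 z [0.0895 0.1003 0.104 ] mean [ 0.4252 -0.2975  0.0994]
grey mid 190 [ 0.3816 -0.3199] [0.1116 0.129 ] 29.69 z [0.0469 0.0583 0.0645] mean [ 0.3493 -0.3377  0.0574]
blue 535 [0.5069 0.1721] [0.1334 0.1838] 81.59 z [0.0881 0.0931 0.0971] mean [0.5053 0.1689 0.0929]
bluetop 521 [0.5069 0.1721] [0.1334 0.1838] 81.59 z [0.0887 0.0931 0.0971] mean [0.5051 0.1698 0.0931]
lidbar 109 [0.4938 0.0814] [0.0134 0.1045] 83.85 z [0.1178 0.1238 0.1281] mean [0.4936 0.081  0.1236]
ledge 1816 [0.4883 0.0372] [0.1599 0.1857] 83.27 z [0.074  0.0786 0.0827] mean [0.4869 0.0326 0.0785]
```

```bash
cat >> h.py <<'E'
def wcloud(c):
    z=c['z_map']; K=np.array(c['mtx']); v,u=np.mgrid[:z.shape[0],:z.shape[1]]
    a,b=u-K[0,2],v-K[1,2]; rr=np.hypot(a,b)+1e-9; t=rr/K[0,0]; s=np.tan(t)*z
    p=np.stack([a/rr*s,-b/rr*s,-z],-1)
    return p@c['R'].T+np.array(c['xyz'])
def quat(psi,tilt=0):
    "tool down, finger line y at world yaw psi; tilt about tool x"
    y=np.array([np.cos(psi),np.sin(psi),0]); z=np.array([0,0,-1.]); M=np.stack([np.cross(y,z),y,z],1)
    return np.roll((R.from_matrix(M)*R.from_euler('x',tilt)).as_quat(),1)
def rep(t,Q):
    c,s,a=cv2.minAreaRect(Q[:,:2].astype(np.float32)); print(t,len(Q),np.round(c,4),np.round(s,4),round(a,2),'z',np.percentile(Q[:,2],[3,50,97]).round(4),'mean',Q.mean(0).round(4))
E
python3 - <<'E'
from h import *
for y in [82.5,82.5-180]:
    print(y,[None if q is None else np.round(q,2).tolist() for q in (r.ik(p,quat(np.radians(a))) for p,a in [([.495,.085,.3],y),([.53,.33,.27],y),([.492,.048,.25],y),([.479,-.052,.2],y),([.424,-.294,.2],y-54),([.36,-.34,.2],y-54)])])
ps=min([82.5,-97.5],key=lambda y:abs(r.ik([.495,.085,.3],quat(np.radians(y)))[6]))
r.movep([.495,.085,.32],quat(np.radians(ps)))
c=cam('wrist'); P=wcloud(c); np.savez('w1.npz',P=P,img=c['img']); cv2.imwrite('pics/w1.png',c['img'])
print(ps,c['xyz'],c['mtx'][0],r.get_tcp_pos(),r.get_clock())
near=(np.hypot(P[...,0]-.5,P[...,1]-.13)<.2)&(c['z_map']>0)
hsv=cv2.cvtColor(c['img'],cv2.COLOR_BGR2HSV)
b=near&(hsv[...,0]>100)&(hsv[...,0]<130)&(hsv[...,1]>120)&(P[...,2]>.085); rep('blue',P[b])
rep('bar',P[near&(P[...,2]>.11)&(P[...,2]<.14)&(hsv[...,1]<110)&~b])
rep('ledge',P[near&(abs(P[...,2]-.08)<.006)&(hsv[...,0]<30)&(hsv[...,1]>60)])
E
```

```text
82.5 [[-0.29, 0.39, 0.1, 1.85, -0.05, 0.9, 1.28], [-0.57, 0.61, -0.04, 1.55, 0.03, 0.99, 0.83], [-0.19, 0.45, 0.07, 1.94, -0.05, 0.76, 1.35], [-0.01, 0.51, 0.11, 2.02, -0.09, 0.62, 1.59], [0.26, 0.59, 0.46, 1.94, -0.39, 0.71, 1.45], [0.34, 0.58, 0.56, 2.0, -0.47, 0.7, 1.69]]
-97.5 [[-0.76, 0.49, 0.82, 1.86, -0.44, 0.97, -1.45], [-1.01, 0.71, 0.75, 1.56, -0.53, 1.08, -1.83], [-0.65, 0.54, 0.77, 1.95, -0.5, 0.85, -1.31], [-0.38, 0.59, 0.68, 2.03, -0.56, 0.71, -1.05], [-0.09, 0.83, 1.13, 1.95, -0.91, 1.0, -1.15], [0.05, 0.8, 1.13, 2.0, -0.91, 0.97, -0.98]]
82.5 [0.42980827 0.09370305 0.38890377] [325.1922621    0.         282.96581533] [0.49500034 0.08620383 0.31992649] 2.35
blue 11059 [0.5005 0.1251] [0.2276 0.1891] 82.36 z [0.0919 0.0936 0.3394] mean [0.4896 0.1593 0.1156]
bar 1603 [0.4953 0.0886] [0.0227 0.1051] 82.26 z [0.112  0.1252 0.1272] mean [0.4917 0.0843 0.1236]
ledge 19448 [0.4884 0.0351] [0.1506 0.1512] 82.04 z [0.0776 0.0789 0.0803] mean [0.4831 0.034  0.0789]
```

View pics/w1.png

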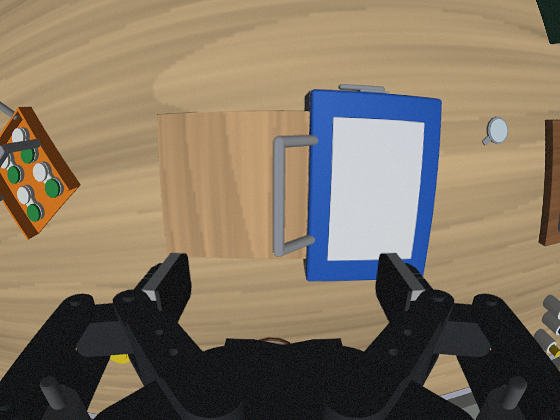

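The wrist picture shows the lid bar at px (279,195), the lid at (375,190), the ledge at (235,185) and the orange tray at (35,170); the view is clear. I'll refine the pose and grip the lid bar.

```bash
python3 - <<'E'
from h import *
d=np.load('w1.npz'); P=d['P']; hsv=cv2.cvtColor(d['img'],cv2.COLOR_BGR2HSV)
near=(np.hypot(P[...,0]-.5,P[...,1]-.13)<.2)
top=near&(P[...,2]>.088)&(P[...,2]<.099); m=np.zeros(top.shape,bool); m[85:285,303:445]=1
rep('lid',P[top&m])
m[:]=0; m[140:250,272:287]=1; Q=P[m&(P[...,2]>.115)&(P[...,2]<.14)]; rep('bar',Q)
psi=np.radians(82.2); ex=np.array([np.cos(psi),np.sin(psi)])
bar=cv2.minAreaRect(Q[:,:2].astype(np.float32))[0]; print('bar along ex rel ledge',(np.array(bar)-[.4884,.0351])@ex, (np.array(bar)-[.4884,.0351])@[-ex[1],ex[0]])
zb=.1215
g=np.array([*bar,zb+.006])
r.movep([*bar,g[2]+.054+.05],quat(psi)); r.move_linear(g+[0,0,.054],vel=.08)
f0=r.get_force(); r.clamp(40); print('open',r.get_opening(),'F',np.round(np.array(r.get_force())-f0,1),r.get_grip_force(),r.get_tcp_pos(),r.get_clock())
E
```

```text
lid 22667 [0.5066 0.1718] [0.1348 0.1902] 82.41 z [0.0922 0.0944 0.0962] mean [0.497  0.1698 0.0943]
bar 1238 [0.4933 0.0829] [0.0114 0.0965] 82.8 z [0.122  0.1255 0.1273] mean [0.4908 0.0826 0.1253]
bar along ex rel ledge 0.04798389730783159 0.0015898964922480062
open 0.008362015588427807 F [ 0.9 -0.3  1. ] 38.95722806453705 [0.49336175 0.08276495 0.18166792] 4.2583
```

```bash
python3 - <<'E'
from h import *
psi=np.radians(82.4); ex=np.array([np.cos(psi),np.sin(psi),0]); ez=np.array([0,0,1.])
p0=np.array(r.get_tcp_pos()); a0=np.arctan2(.042,-.158); rad=np.hypot(.158,.042)
np.save('lid0.npy',p0)
for th in np.arange(.2,1.85,.2).tolist()+[1.86]:
    a=a0-th; d=ex*(rad*np.cos(a)+.158)+ez*(rad*np.sin(a)-.042)
    r.move_linear(p0+d,vel=.12)
    F=np.array(r.get_force()); print(round(th,2),F.round(1),'tan',round(F@(ex*np.sin(a)-ez*np.cos(a)),1),round(r.get_opening(),4),round(r.get_clock(),2))
    if np.linalg.norm(F)>40: print('STOP'); break
E
```

```text
0.2 [ 0.6 -1.8 -1. ] tan -1.6 0.008 4.68
0.4 [-0.7 -4.4  1.4] tan -1.7 0.0086 5.11
0.6 [-1.4 -7.2  5.5] tan -1.9 0.0082 5.53
0.8 [-2.7 -7.1  9. ] tan -2.1 0.0085 5.96
1.0 [-2.6 -3.6  9.5] tan -0.8 0.0083 6.38
1.2 [ 1.6 -0.4  3.7] tan 0.2 0.008 6.81
1.4 [1.7 0.8 4.5] tan 0.6 0.0086 7.23
1.6 [2.4 0.  4.3] tan -0.9 0.0083 7.66
1.8 [2.4 0.6 3.7] tan -1.0 0.0081 8.08
1.86 [ 3.8 -0.3  3.1] tan -1.5 0.0076 8.33
```

```bash
python3 - <<'E'
from h import *
r.ungrasp(); p=np.array(r.get_tcp_pos()); r.move_linear(p+[0,0,.07],vel=.15)
c=cam('scene'); P=cloud(c); cv2.imwrite('pics/s2.png',cv2.resize(c['img'][130:330,230:450],None,fx=2,fy=2))
psi=np.radians(28.5); r.movep([.4245,-.294,.33],quat(psi))
c=cam('wrist'); P=wcloud(c); np.savez('w2.npz',P=P,img=c['img']); cv2.imwrite('pics/w2.png',c['img'])
hsv=cv2.cvtColor(c['img'],cv2.COLOR_BGR2HSV); H,S=hsv[...,0].astype(int),hsv[...,1]
near=np.hypot(P[...,0]-.43,P[...,1]+.292)<.17
o=near&(H<14)&(S>180)&(P[...,2]<.035); rep('orange',P[o]); rep('floor',P[o&(P[...,2]<.008)])
rep('bail',P[near&(S<90)&(P[...,2]>.088)&(P[...,2]<.12)]); rep('tail',P[near&(S<90)&(P[...,2]>.054)&(P[...,2]<.07)])
print(r.get_clock(),r.get_q(),r.get_tcp_pos())
E
```

```text
orange 541 [ 0.4245 -0.3355] [0.0929 0.189 ] 78.88 z [0.0065 0.0172 0.0275] mean [ 0.4421 -0.3366  0.0173]
floor 66 [ 0.4258 -0.3359] [0.0894 0.1853] 79.55 z [0.0036 0.007  0.0078] mean [ 0.4441 -0.3351  0.0067]
bail 1581 [ 0.4244 -0.2943] [0.0113 0.1301] 28.85 z [0.0993 0.1007 0.1021] mean [ 0.4237 -0.2921  0.1007]
tail 854 [ 0.3376 -0.3414] [0.0132 0.1037] 28.35 z [0.0549 0.0588 0.0607] mean [ 0.3371 -0.3409  0.0585]
12.0167 [ 0.15244876  0.42776146  0.59777265  1.7801337  -0.27828918  1.01897802
  1.35587892] [ 0.42546629 -0.29296685  0.32983369]
```

```bash
python3 -c "
import cv2,numpy as np
a=cv2.imread('pics/s2.png');b=cv2.imread('pics/w2.png');b=cv2.resize(b,None,fx=.64,fy=.64)
b=cv2.copyMakeBorder(b,0,400-b.shape[0],0,0,0);cv2.imwrite('pics/c2.png',np.hstack([a,b]))"
```

```text
(no output)
```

View pics/c2.png

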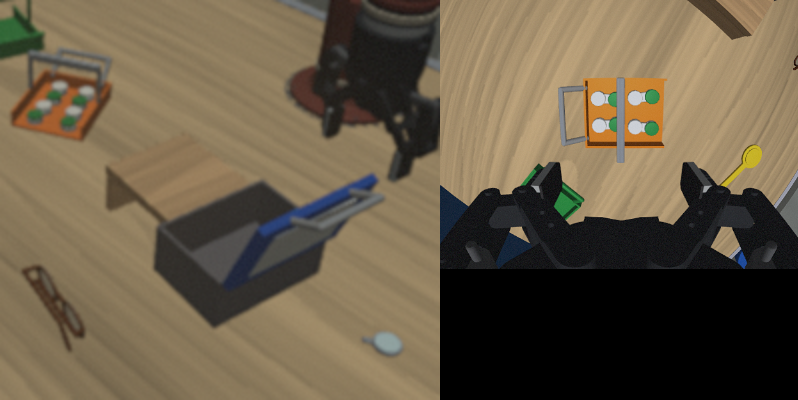

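Left shows the lid leaning back open at (320,220) with the store empty. Right shows the tray, with bail at wrist px (283,187), tail bar to the left and four cases inside.

```bash
python3 - <<'E'
from h import *
b=np.array([.4244,-.2943,.095]); psi=np.radians(28.6)
r.movep([b[0],b[1],.149+.06],quat(psi)); r.move_linear([b[0],b[1],.149],vel=.08)
r.clamp(90); pg=np.array(r.get_tcp_pos()); print('open',r.get_opening(),r.get_grip_force(),pg,np.round(r.get_force(),1))
r.move_linear(pg+[0,0,.125],vel=.1); print('F',np.round(r.get_force(),2),r.get_opening(),r.get_clock())
pc=np.radians(82.4); C=np.array([.5065,.1745])+(-.125)*np.array([np.cos(pc),np.sin(pc)])
r.move_linear([*C,pg[2]+.125],quat(pc),vel=.13)
r.move_linear([*C,pg[2]+.088],vel=.08); r.dwell(.2); f0=np.array(r.get_force()); print('hover',f0.round(2),r.get_tcp_pos(),r.get_clock())
np.save('pg.npy',np.r_[pg,C])
c=cam('wrist'); P=wcloud(c); cv2.imwrite('pics/w3.png',c['img'])
c=cam('side'); cv2.imwrite('pics/s3.png',c['img'])
E
python3 -c "
import cv2,numpy as np
b=cv2.resize(cv2.imread('pics/w3.png'),None,fx=.8,fy=.8);a=cv2.resize(cv2.imread('pics/s3.png')[110:222,180:290],(330,336))
cv2.imwrite('pics/c3.png',np.hstack([a,b]))"
```

```text
open 0.010533805564454747 87.70140409469604 [ 0.42459861 -0.29429404  0.14915062] [0.1 0.5 2.2]
F [ 0.12  1.14 -4.36] 0.010303736635952871 15.5417
hover [-0.04 -1.24 -3.64] [0.49034798 0.05058555 0.23772545] 19.2
```

View pics/c3.png

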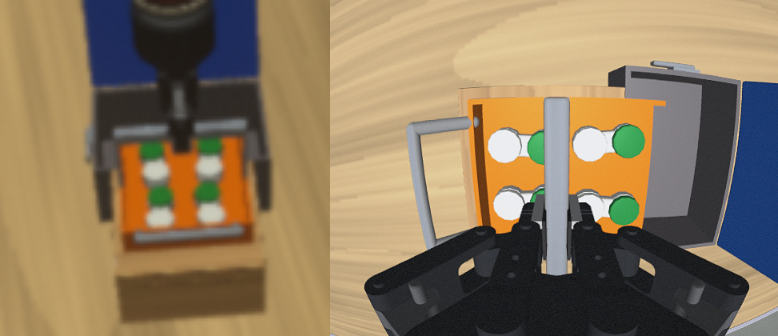

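The tray hovers square over the ledge, with the nose (wrist ≈(655,165) in the crop) past the rim. All four cases are aboard. Lowering.

```bash
python3 - <<'E'
from h import *
d=np.load('pg.npy'); pg,C=d[:3],d[3:]; f0=np.array(r.get_force())
z=pg[2]+.084; r.move_linear([*C,z],vel=.05)
while z>pg[2]+.074:
    z-=.001; r.move_linear([*C,z],vel=.02); F=np.array(r.get_force())-f0
    if F[2]>3: break
print('contact z-rel',z-pg[2],F.round(1),r.get_tcp_pos())
r.ungrasp(); p=np.array(r.get_tcp_pos()); r.move_linear(p+[0,0,.06],vel=.12)
pc=np.radians(82.4); ex=np.array([np.cos(pc),np.sin(pc),0])
r.move_linear(p-ex*.09+[0,0,.08],vel=.15)
r.dwell(.1); c=cam('wrist'); P=wcloud(c); np.savez('w4.npz',P=P,img=c['img']); cv2.imwrite('pics/w4.png',c['img'])
hsv=cv2.cvtColor(c['img'],cv2.COLOR_BGR2HSV); S=hsv[...,1]
near=np.hypot(P[...,0]-C[0],P[...,1]-C[1])<.16; u=(P[...,:2]-C)@ex[:2]
rep('bail',P[near&(S<90)&(abs(P[...,2]-.181)<.008)&(abs(u)<.03)]); 
Q=P[near&(S<90)&(P[...,2]>.13)&(P[...,2]<.15)&(u<-.06)]; rep('tail',Q); uu=(Q[:,:2]-C)@ex[:2]; rep('tailbar',Q[uu<np.percentile(uu,2)+.011])
o=near&(hsv[...,0]<14)&(S>180)&(P[...,2]<.09)&(P[...,2]>.078); rep('floor',P[o]); print('floor u',np.percentile(u[o],[1,99]))
print(r.get_clock())
E
```

```text
contact z-rel 0.07900000000000001 [-1.9 -0.8  8.2] [0.49010986 0.05061678 0.22913032]
bail 2617 [0.4734 0.0516] [0.0127 0.0968] 82.6 z [0.1742 0.1807 0.1822] mean [0.4693 0.0511 0.1801]
tail 1805 [ 0.4769 -0.0457] [0.0186 0.1044] 82.17 z [0.1314 0.1389 0.1407] mean [ 0.4733 -0.0483  0.1382]
tailbar 1648 [ 0.4764 -0.0493] [0.0112 0.1044] 82.22 z [0.1354 0.1391 0.1407] mean [ 0.4732 -0.049   0.1387]
floor 193 [0.493  0.0583] [0.1496 0.1212] 82.97 z [0.0825 0.0862 0.0898] mean [0.545  0.0459 0.0861]
floor u [-0.06066543  0.08199552]
23.0833
```

View pics/w4.png

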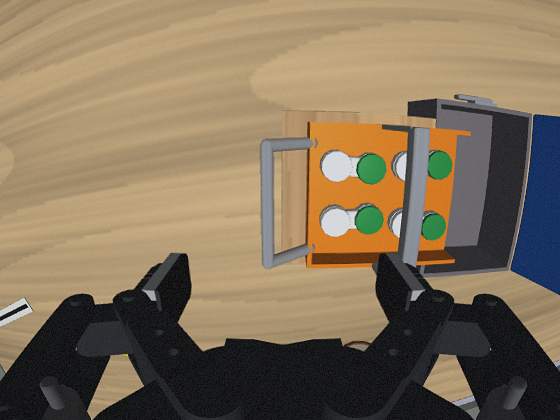

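The tray sits flat on the ledge (tail bar at px (268,203)), with the nose over the mouth at px (455,200). I'll grip the tail bar and tilt slowly.

```bash
cat > tilt.py <<'E'
from h import *
pc=np.radians(82.4); ex=np.array([np.cos(pc),np.sin(pc),0]); ez=np.array([0,0,1.])
a0=np.arctan2(.056,-.166); rad=np.hypot(.166,.056)
def go(p0,th,vel):
    a=a0-th; r.move_linear(p0+ex*(rad*np.cos(a)+.166)+ez*(rad*np.sin(a)-.056),vel=vel)
def look(n):
    c=cam('wrist'); cv2.imwrite(f'pics/{n}w.png',c['img']); s=cam('scene'); cv2.imwrite(f'pics/{n}s.png',s['img'])
    cv2.imwrite(f'pics/{n}.png',np.hstack([cv2.resize(s['img'][150:300,270:420],(380,380)),cv2.copyMakeBorder(cv2.resize(c['img'],(420,315)),0,65,0,0,0)]))
E
python3 - <<'E'
from tilt import *
b=[.4764,-.0494]
r.move_linear([*b,.1385+.054+.04],quat(pc),vel=.15); r.move_linear([*b,.1385+.054],vel=.06)
r.clamp(45); p0=np.array(r.get_tcp_pos()); np.save('p0.npy',p0); print('open',r.get_opening(),r.get_grip_force(),np.round(r.get_force(),1),r.get_clock())
for th in np.arange(.1,.66,.1):
    go(p0,th,.05); F=np.array(r.get_force()); print(round(th,2),F.round(1),round(r.get_opening(),4),round(r.get_clock(),2))
    if np.linalg.norm(F)>30: print('STOP'); break
look('t1')
E
```

```text
open 0.008386332426785858 43.823933601379395 [-1.   0.8  2.5] 25.25
0.1 [-1.   0.1 -1.9] 0.008 25.75
0.2 [-0.6 -0.1 -3.5] 0.0082 26.25
0.3 [ 0.1  0.1 -2.7] 0.0084 26.75
0.4 [ 1.  -0.5 -3.9] 0.009 27.25
0.5 [ 0.6  0.4 -3.1] 0.008 27.75
0.6 [ 0.2  0.7 -2.8] 0.0081 28.25
```

View pics/t1.png

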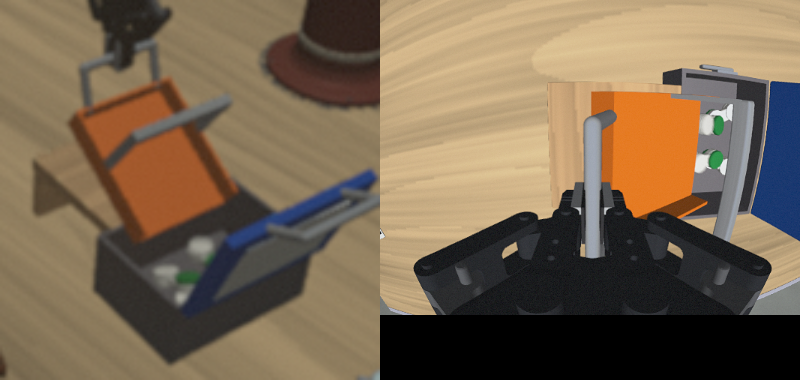

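Both views show the tray floor empty and the cases inside the store. I'll tilt a little more to be sure, then lay the tray back.

```bash
python3 - <<'E'
from tilt import *
p0=np.load('p0.npy')
for th in [.7,.8]: go(p0,th,.06)
r.dwell(.4); print(np.round(r.get_force(),1))
for th in [.65,.5,.35,.2,.1,.03,0]: go(p0,th,.06)
r.dwell(.2); print(np.round(r.get_force(),1),r.get_clock())
r.ungrasp(); p=np.array(r.get_tcp_pos()); r.move_linear(p+[0,0,.05],vel=.12); r.move_linear(p+ex*.10+[0,0,.17],vel=.15); r.dwell(.1)
c=cam('wrist'); P=wcloud(c); cv2.imwrite('pics/f1w.png',c['img'])
hsv=cv2.cvtColor(c['img'],cv2.COLOR_BGR2HSV); H,S=hsv[...,0].astype(int),hsv[...,1]; C=[.4901,.0506]
near=np.hypot(P[...,0]-C[0],P[...,1]-C[1])<.16
o=near&(H<16)&(S>190)&(P[...,2]<.12)&(P[...,2]>.075); rep('orange',P[o]); rep('bail',P[near&(S<90)&(abs(P[...,2]-.181)<.01)])
r.move_linear(np.array(r.get_tcp_pos())-ex*.25,vel=.25); s=cam('scene'); cv2.imwrite('pics/f1s.png',s['img'])
cv2.imwrite('pics/f1.png',np.hstack([cv2.resize(s['img'][130:330,220:440],(400,364)),cv2.copyMakeBorder(cv2.resize(c['img'],(400,300)),0,64,0,0,0)]))
print(r.get_clock())
E
```

```text
[-0.1 -0.3 -4. ]
[-2.8 -1.8  9.7] 33.25
orange 1986 [0.492  0.0599] [0.1502 0.1289] 81.89 z [0.082  0.0941 0.1095] mean [0.535  0.0445 0.0946]
bail 2228 [0.4898 0.0514] [0.0113 0.129 ] 82.25 z [0.1793 0.1808 0.1821] mean [0.4856 0.0518 0.1808]
37.0833
```

View pics/f1.png

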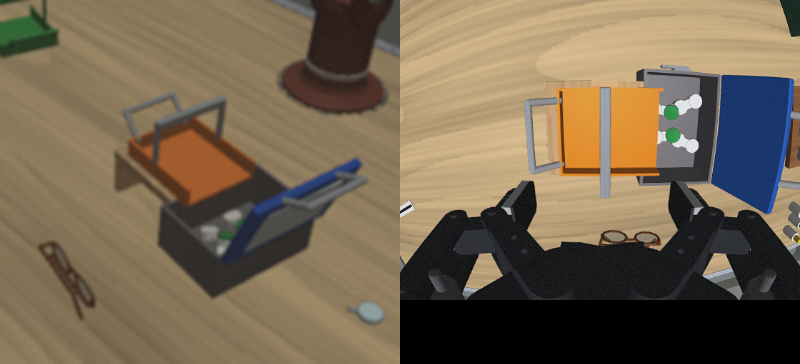

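The tray is empty and flat on the ledge, the cases lie in the store, the lid is open, the other objects have not moved and the gripper is clear.

```bash
python3 -c "
from cell import r
print(r.get_opening(), r.hand_in())"
```

```text
the job is handed in; nothing more can be done
0.08547138805569979 None
```

I handed the job in at about 37 s: the lid is open, the tray lies empty and flat on the ledge with the gripper clear, and the contact-lens cases are in the store (in the last picture two were partly hidden under the tray's nose, so I did not count all four directly).

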